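# Hang the guard door back on the spring tester

### The job

Hang the spring tester's guard door: the tall panel with two hinge knuckles, parked upright in the slotted rack. Lift it out by its handle, bring it in from the tester's front with the knuckles above the two upright hinge pins, and lower it without dropping it until both knuckles sit fully home and the door hangs closed across the front; then let go. Leave the low plain panel in the rack where it is.

Things in the scene. Friction and masses are not known exactly. Their poses are not given: they have to be found in the camera images.
- door_grip (a point): Centre of the loose guard door's black handle, 20 x 60 x 30 mm (x, y, z). Door axes: z up, x through its thickness, y to the knuckles. Panel below: 12 mm thick, y -85 to +60 mm, bottom edge 170 mm under this point. Mass about 0.45 kg, balanced. Stands in a slot 30 mm deep, bottom edge 12 mm over the table; raised 120 mm it clears everything but the tester.
- door_knuckle (a point): Centre of the underside of the door's upper ring knuckle, on the hinge axis, 85 mm in y from the handle centre and 43 mm below it; axes as the door's. Bore 28, outside 38, height 20 mm. The lower knuckle is alike, 115 mm straight below. When both are home each underside rests on the flat shoulder at its pin's root.
- rig_pin (a point): Root of the tester's fixed upper hinge pin, 212 mm over the table. Axes: z up, x front to back, y away from the door. Pins 28 mm high, 23 wide, tapering to 8 at the tip; the lower is 115 mm below. Each is on a 12 mm arm from a post 37 mm behind: come in from 60 mm or more in front, knuckles 35 to 75 mm above home. Closed: door y along this y, handle at y -85. No latch. Tester behind under 190 mm high.
- blank_grip (a point): Centre of the handle (20 x 60 x 20 mm) of the low plain panel that stands in the rack's other slot, 90 mm from the door: no knuckles, 150 mm wide, 75 mm high, 12 mm thick, its top 107 mm over the table. To be left alone.

How it is judged:
By the outcome, as a careful person would: the job done as asked, in the order asked, and still so for the second after the job is handed in, with the robot touching nothing.
It also fails if it takes over 48 s, if anything falls off the work surface, if the arm or the gripper's body presses on something with over 40 N, if the wrist force passes 120 N, or if a joint passes its speed limit or range.

### The arm

A 6-joint arm with a two-finger parallel gripper is mounted at the origin on the work surface. World frame = base frame: x ahead of the robot, y to its left, z up, the work surface at z = 0. Lengths are in mm, angles in rad, forces in N, time in s.
With the tool pointing down it reaches from about 325 to 925 mm from the base axis. Payload 3.1 kg.
Tool frame: the origin (TCP) lies on the centre line of the jaws, within the pads' length; the fingertips stand 19 mm ahead of it and the grasp point (between the pads) is the TCP; z points along the fingers, y is the line along which they close (so a half turn about z gives the same grasp; the last joint's range is limited). The gripper opens to 85 mm and grips with 20 to 120 N. Pads are 22 mm wide; open, the fingers measure 114 mm over their backs; the gripper's body (76 mm by 85 mm) begins 54 mm behind the grasp point. The pads swing forward as they close: fully open they stand 13 mm farther back than shut.
Start: joints at [-1.457, 0.217, 1.613, -0, 1.311, -0.112], TCP at [139.95, -609.142, 229.8] pointing down, gripper open.
Joint ranges: [-2.75, 2.75], [-0.78, 2.1], [0.31, 2.55], [-1.13, 4.27], [0.13, 2.63], [-2.58, 2.58]. Speed limits (rad/s): [2.79, 2.79, 3.14, 3.14, 3.14, 3.14].

### API

Orientations are given as a unit quaternion [x, y, z, w].
In Python, from station import * gives the robot as it stands.
- The arm moves only by the tool move_arm, never from a script. Its argument "deltas" is a list of rows, each an object of numbers: "tx", "ty", "tz": the shift along the tool's x, y, z normalised to -1 to 1, where 1 is 0.2 m; "rx", "ry", "rz": the turn, a rotation vector about the tool's x, y, z normalised to -1 to 1, where 1 is 360 degrees. In form: [{"tx": .., "ty": .., "tz": .., "rx": .., "ry": .., "rz": ..}, ...]. A call has 1 to 8 rows; each row shifts and turns the commanded pose from where the row before left it, along the tool's axes as they then stand; what a row does not reach is not made up. A row lasts 1/12 s, in which the tool goes at most 41.7 mm and 7.16 degrees, less where a joint would pass 70% of its speed; a pose out of reach is approached as far as the arm can. A call with a number of a shift or a turn outside -1 to 1 is refused whole. A call with a gripper value outside its range is refused whole. "claw" is the opening, from 0 (shut) to 1 (fully open), set as the call begins (left out, the last holds). The fingers move at their own pace and stop on an object; the grip force is fixed at half the most. Time passes only in rows, so rows that do not move let the fingers close. It gives the time, the measured TCP pose, the force, the opening and the grip force at its end, in the units of the state.
- get_state(): the state, without advancing time (a new reading comes with each control period).
- capture(name): name is "scene" or "side" or "wrist"; returns the picture (480x640x3 uint8, blue, green, red); there is no depth.
- calibration(name): a dict with "fovy" (degrees; the focal length in pixels is half the picture's height over the tangent of half this angle, whatever the lens; pixels are square), "cx", "cy" (the principal point, pixels), "R" (3x3) and "t" (3): a world point X has camera coordinates R X + t. Camera axes: x right, y down, z forward; pixel columns grow to the right and rows downward; lengths in mm; the calibration is good to about 2 mm. A picture is of the moment at which its call begins: read the wrist's pose just before it. calibration takes no time and is no camera call; for the wrist camera it gives the pose at the moment of the call.
- job_done(): hands the job in; it is judged then, once.
The state is a dict: "t": time; "qpos": joint angles; "qd": joint speeds; "joint_efforts": joint torques, N m; "tool_pos": TCP position; "orientation": TCP orientation; "force": force on the tool from outside, world axes, zero at the start; "ft_torque": the same for the moment, N m; "opening": finger opening in mm; "grasp_force": force on a finger pad.
Only numpy, scipy, OpenCV 4.12 (cv2) and the standard library are available. Lean on these libraries where they do the work, as an engineer would, in place of code of your own. Each camera call takes 0.05 s, during which the arm holds its last target. There are 200 camera calls.

## Working session

There is one attempt and no reset: what is moved stays moved. The work goes in short steps, Python scripts to look and compute and a tool call to move; the robot and the scene stay as the last step left them, time stands still between calls to the robot, and variables do not carry over. Pictures are saved under pics/ and viewed, at most 10 in all, crops included, and the job is handed in when it is done.

Besides the shell and the picture viewer there is one more tool, called after "Request:" in YAML: its name, and indented under it one key for each argument. move_arm: Moves the arm, as the interface text tells. Its arguments: {"type":"object","properties":{"deltas":{"type":"array"},"claw":{"type":"number"}},"required":["deltas"]}

```bash
mkdir -p pics; ls
python3 - <<'E'
from station import *
import cv2, numpy as np
s=get_state();print(s)
for n in("scene","side"):
    cv2.imwrite(f"pics/{n}0.png",capture(n));c=calibration(n);print(n,c)
E
```

```text
pics
{'t': 0.0, 'qpos': array([-1.45718691e+00,  2.17805849e-01,  1.61495450e+00, -4.44689900e-06,
        1.31130424e+00, -1.12185492e-01]), 'qd': array([-6.77629756e-05,  1.65311101e-03, -1.32640244e-03, -9.31133499e-04,
        2.40374777e-04,  7.73156000e-04]), 'joint_efforts': array([-3.15899142e-04, -3.96850491e+01, -3.03853691e+01, -2.59659822e-05,
        9.64227773e-03,  3.51847351e-08]), 'tool_pos': array([ 139.85961294, -608.2935413 ,  228.42558967]), 'orientation': array([ 9.93633025e-01,  1.12658262e-01, -3.02826340e-06, -1.23596269e-03]), 'force': array([ 0.37479856, -0.26217953,  0.03327946]), 'ft_torque': array([0.00690318, 0.04999977, 0.04389389]), 'grasp_force': 0.0, 'opening': 85.47420441069988}
scene {'fovy': 46.24855358584037, 'cx': 314.3282368837894, 'cy': 237.92913426445128, 'R': array([[ 0.15061497,  0.98852637,  0.01143433],
       [ 0.74689203, -0.1062061 , -0.65640884],
       [-0.64766305,  0.10740521, -0.7543187 ]]), 't': array([-129.42353683, -242.99578642, 1510.95042728])}
side {'fovy': 55.35242374396047, 'cx': 313.80296621158914, 'cy': 242.29547645713953, 'R': array([[-0.87865451, -0.47711056, -0.01821439],
       [-0.34101168,  0.6537996 , -0.67546808],
       [ 0.33418151, -0.58729175, -0.73716424]]), 't': array([476.00886984, 276.43711049, 887.95712701])}
```

View pics/scene0.png

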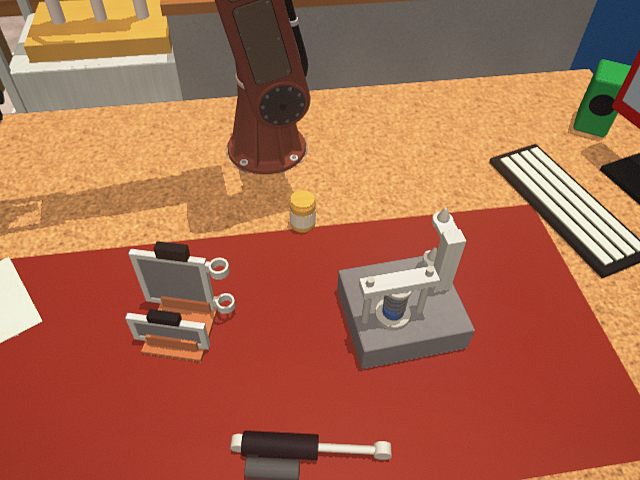

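View pics/side0.png

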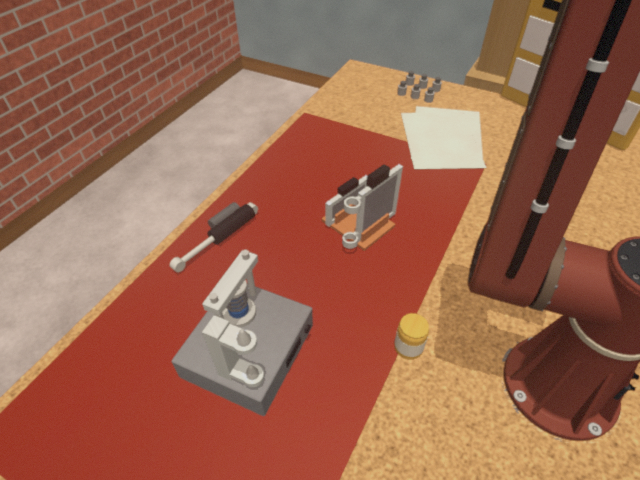

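The two views show the door handle at about scene (171,251) and side (379,176). The upper knuckle is at about scene (219,267) and side (352,203), and the upper pin tip at about scene (445,212) and side (245,336). I'll enlarge these areas.

Run:
```python
import cv2, numpy as np
a=cv2.imread("pics/scene0.png");b=cv2.imread("pics/side0.png")
def c(i,x,y): return cv2.resize(i[y:y+75,x:x+100],(400,300),interpolation=cv2.INTER_CUBIC)
cv2.imwrite("pics/comp.png",np.vstack([np.hstack([c(a,140,230),c(a,390,195)]),np.hstack([c(b,330,160),c(b,195,315)])]))
```

```text
(no output)
```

View pics/comp.png

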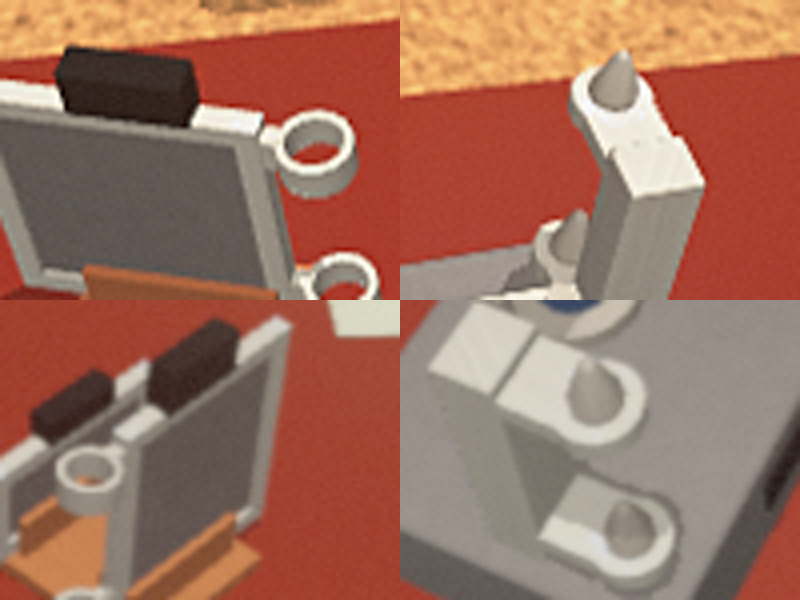

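The crop gives these centres. Handle: scene (171.7,251.7), side (378.3,177). Ring top: scene (219,265.3), side (352.3,201.8). Upper tip: scene (446,207.5), side (243,329.5). Lower tip: scene (433.8,248), side (251.8,365.8). Post top: scene (453.8,236.3), side (215.5,326).

```bash
cat > h.py <<'E'
from station import *
import cv2, numpy as np
from scipy.optimize import least_squares
def P(c,X):
    f=240/np.tan(np.radians(c["fovy"]/2));v=c["R"]@X+c["t"];return np.array([c["cx"],c["cy"]])+f*v[:2]/v[2]
def tri(obs,z=None):
    o=[(calibration(n) if isinstance(n,str) else n,np.array(p)) for n,p in obs]
    g=lambda X:np.concatenate([P(c,X)-p for c,p in o]+([[ (X[2]-z)*1.0]] if z is not None else []))
    r=least_squares(g,[500,0,150]);return r.x.round(1),r.fun.round(1)
E
python3 - <<'E'
from h import *
for k,a,b,z in [("handle",(171.7,251.7),(378.3,177),182),("ringtop",(219,265.3),(352.3,201.8),159),("tip",(446,207.5),(243,329.5),240),("root",(443.3,220),(244.5,340.5),212),("lowtip",(433.8,248),(251.8,365.8),125),("post",(453.8,236.3),(215.5,326),None)]:
    print(k,tri([("scene",a),("side",b)]),tri([("scene",a),("side",b)],z))
E
```

```text
handle (array([ 486.1, -212. ,  178.7]), array([-0.1, -0.1, -0.1,  0.1])) (array([ 487. , -211.1,  181.5]), array([ 0.1, -0.7, -0.5, -0.8, -0.5]))
ringtop (array([ 512.6, -129.4,  157.4]), array([-0.5, -0.4, -0.6,  0.4])) (array([ 512.9, -129. ,  158.8]), array([-0.3, -0.7, -0.7,  0. , -0.2]))
tip (array([502.6, 294.8, 240.8]), array([-1.2, -0.5, -1. ,  0.5])) (array([502.6, 294.7, 240.2]), array([-1.3, -0.3, -0.9,  0.6,  0.2]))
root (array([504.1, 295.7, 208.3]), array([-1. , -0.4, -0.8,  0.4])) (array([504. , 296. , 211.3]), array([-0.6, -1.6, -1.1, -0.4, -0.7]))
lowtip (array([502.2, 294. , 123.5]), array([-0.3, -0.1, -0.3,  0.1])) (array([502.2, 294.1, 124.8]), array([-0.2, -0.6, -0.4, -0.2, -0.2]))
post (array([555.5, 299. , 218.3]), array([-0.3, -0.1, -0.2,  0.1])) (array([555.5, 299. , 218.3]), array([-0.3, -0.1, -0.2,  0.1]))
```

The handle is at about (487,-211,182) with the door yawed about -17.6°. The hinge axis is at about (502.5,294.5) with the rig yawed about +4°. I'm going above the door.

Request:
move_arm:
  deltas:
    - {"tx":0.1335,"ty":-0.0967,"tz":-0.0194}
    - {"tx":0.1335,"ty":-0.0967,"tz":-0.0194}
    - {"tx":0.1335,"ty":-0.0967,"tz":-0.0194}
    - {"tx":0.1335,"ty":-0.0967,"tz":-0.0194}
    - {"tx":0.1335,"ty":-0.0967,"tz":-0.0194}
    - {"tx":0.1335,"ty":-0.0967,"tz":-0.0194}
    - {"tx":0.1335,"ty":-0.0967,"tz":-0.0194}
    - {"tx":0.1335,"ty":-0.0967,"tz":-0.0194}
  claw: 1

```text
invalid input at $.deltas[0]: expected keys tx, ty, tz, rx, ry, rz
```

Request:
move_arm:
  deltas:
    - {"tx":0.1335,"ty":-0.0967,"tz":-0.0194}
    - {"tx":0.1335,"ty":-0.0967,"tz":-0.0194}
    - {"tx":0.1335,"ty":-0.0967,"tz":-0.0194}
    - {"tx":0.1335,"ty":-0.0967,"tz":-0.0194}
    - {"tx":0.1335,"ty":-0.0967,"tz":-0.0194}
    - {"tx":0.1335,"ty":-0.0967,"tz":-0.0194}
    - {"tx":0.1335,"ty":-0.0967,"tz":-0.0194}
    - {"tx":0.1335,"ty":-0.0967,"tz":-0.0194}

```text
invalid input at $.deltas[0]: expected keys tx, ty, tz, rx, ry, rz
```

Request:
move_arm:
  deltas:
    - {"rz":-0.0186}
    - {"rz":-0.0186}
    - {"rz":-0.0186}
    - {"rz":-0.0186}
    - {"rz":-0.0186}
    - {"rz":-0.0186}
    - {"rz":-0.0186}
    - {"rz":-0.0186}

```text
invalid input at $.deltas[0]: expected keys tx, ty, tz, rx, ry, rz
```

Request:
move_arm:
  deltas:
    - {"rz":-0.0165}
    - {}
    - {}

```text
invalid input at $.deltas[0]: expected keys tx, ty, tz, rx, ry, rz
```

Run:
```python
from h import *
c=calibration("wrist");im=capture("wrist");cv2.imwrite("pics/w1.png",im);np.save("w1.npy",c,allow_pickle=True)
s=get_state();print(s["t"],s["tool_pos"],s["orientation"],s["qpos"],s["force"])
print(P(c,np.array([487,-211.5,197])),P(c,np.array([512.9,-129.2,159])))
```

```text
0.15 [ 139.87542865 -608.48429912  228.73388579] [ 9.93632699e-01  1.12663836e-01  3.12028065e-06 -9.59022618e-04] [-1.45720229e+00  2.17599536e-01  1.61460917e+00  7.82688935e-06
  1.31130199e+00 -1.12215182e-01] [-0.3892247   0.08748794 -1.06397022]
[-1638.11737656 -2221.89076762] [-1461.90771627 -1814.75642477]
```

View pics/w1.png

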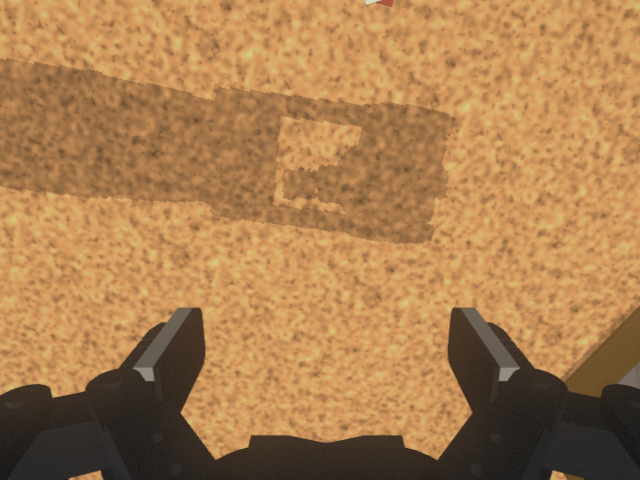

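The picture shows only the bare table with the fingers at the bottom, because the moves were refused: every row needs all six keys. Sending them again with all keys.

Request:
move_arm:
  deltas:
    - {"tx":0.1335,"ty":-0.0967,"tz":-0.0194,"rx":0,"ry":0,"rz":0}
    - {"tx":0.1335,"ty":-0.0967,"tz":-0.0194,"rx":0,"ry":0,"rz":0}
    - {"tx":0.1335,"ty":-0.0967,"tz":-0.0194,"rx":0,"ry":0,"rz":0}
    - {"tx":0.1335,"ty":-0.0967,"tz":-0.0194,"rx":0,"ry":0,"rz":0}
    - {"tx":0.1335,"ty":-0.0967,"tz":-0.0194,"rx":0,"ry":0,"rz":0}
    - {"tx":0.1335,"ty":-0.0967,"tz":-0.0194,"rx":0,"ry":0,"rz":0}
    - {"tx":0.1335,"ty":-0.0967,"tz":-0.0194,"rx":0,"ry":0,"rz":0}
    - {"tx":0.1335,"ty":-0.0967,"tz":-0.0194,"rx":0,"ry":0,"rz":0}
  claw: 1

```text
t: 0.82
tool_pos: [314.2, -408.9, 260.7]
orientation: [0.994, 0.113, -0.0, -0.0]
force: [0.6, -0.1, -0.7]
opening: 85.6
grasp_force: 0.0
```

Request:
move_arm:
  deltas:
    - {"tx":0.1335,"ty":-0.0967,"tz":-0.0194,"rx":0,"ry":0,"rz":0}
    - {"tx":0.1335,"ty":-0.0967,"tz":-0.0194,"rx":0,"ry":0,"rz":0}
    - {"tx":0.1335,"ty":-0.0967,"tz":-0.0194,"rx":0,"ry":0,"rz":0}
    - {"tx":0.1335,"ty":-0.0967,"tz":-0.0194,"rx":0,"ry":0,"rz":0}
    - {"tx":0.1335,"ty":-0.0967,"tz":-0.0194,"rx":0,"ry":0,"rz":0}
    - {"tx":0.1335,"ty":-0.0967,"tz":-0.0194,"rx":0,"ry":0,"rz":0}
    - {"tx":0.1335,"ty":-0.0967,"tz":-0.0194,"rx":0,"ry":0,"rz":0}
    - {"tx":0.1335,"ty":-0.0967,"tz":-0.0194,"rx":0,"ry":0,"rz":0}

```text
t: 1.48
tool_pos: [487.7, -210.3, 291.8]
orientation: [0.994, 0.113, -0.0, -0.0]
force: [0.1, 0.1, -0.4]
opening: 85.1
grasp_force: 0.0
```

Request:
move_arm:
  deltas:
    - {"tx":0,"ty":0,"tz":0,"rx":0,"ry":0,"rz":-0.0186}
    - {"tx":0,"ty":0,"tz":0,"rx":0,"ry":0,"rz":-0.0186}
    - {"tx":0,"ty":0,"tz":0,"rx":0,"ry":0,"rz":-0.0186}
    - {"tx":0,"ty":0,"tz":0,"rx":0,"ry":0,"rz":-0.0186}
    - {"tx":0,"ty":0,"tz":0,"rx":0,"ry":0,"rz":-0.0186}
    - {"tx":0,"ty":0,"tz":0,"rx":0,"ry":0,"rz":-0.0186}
    - {"tx":0,"ty":0,"tz":0,"rx":0,"ry":0,"rz":-0.0186}
    - {"tx":0,"ty":0,"tz":0,"rx":0,"ry":0,"rz":-0.0186}

```text
t: 2.15
tool_pos: [486.8, -211.7, 291.4]
orientation: [0.835, 0.551, -0.0, -0.0]
force: [0.5, 0.1, -0.0]
opening: 85.5
grasp_force: 0.0
```

Request:
move_arm:
  deltas:
    - {"tx":0,"ty":0,"tz":0,"rx":0,"ry":0,"rz":-0.0165}
    - {"tx":0,"ty":0,"tz":0,"rx":0,"ry":0,"rz":0}
    - {"tx":0,"ty":0,"tz":0,"rx":0,"ry":0,"rz":0}

```text
t: 2.4
tool_pos: [486.8, -211.8, 291.6]
orientation: [0.808, 0.59, -0.0, -0.0]
force: [0.7, 0.6, -0.2]
opening: 85.4
grasp_force: 0.0
```

Run:
```python
from h import *
c=calibration("wrist");im=capture("wrist");cv2.imwrite("pics/w2.png",im);np.save("w2.npy",c,allow_pickle=True)
s=get_state();print(s["t"],s["tool_pos"],s["orientation"],s["qpos"],s["force"])
for X in [(487,-211.5,197),(512.9,-129.2,159)]: print(P(c,np.array(X)))
```

```text
2.45 [ 486.85306226 -211.83852049  291.58052799] [ 8.07473726e-01  5.89903469e-01 -1.21871133e-04 -2.53658280e-04] [-5.42618413e-01 -3.04907724e-02  1.76432233e+00 -2.88757254e-05
  1.40832320e+00 -2.33696042e-01] [ 0.30861071 -0.0166482   0.34234883]
[324.38281983 236.05448795]
[323.86515365  86.01721543]
```

View pics/w2.png

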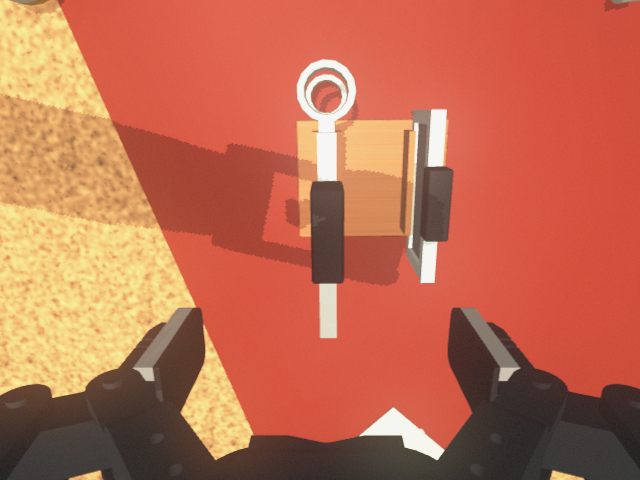

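From above, the handle top centre is at (327.5,232) and the ring centre at (326,89), about 2 mm off prediction, and the door is aligned with the tool. I'll correct by +2 mm in tool x and y, then descend 109 mm.

Request:
move_arm:
  deltas:
    - {"tx":0.01,"ty":0.01,"tz":0.07,"rx":0,"ry":0,"rz":0}
    - {"tx":0,"ty":0,"tz":0.1,"rx":0,"ry":0,"rz":0}
    - {"tx":0,"ty":0,"tz":0.1,"rx":0,"ry":0,"rz":0}
    - {"tx":0,"ty":0,"tz":0.1,"rx":0,"ry":0,"rz":0}
    - {"tx":0,"ty":0,"tz":0.1,"rx":0,"ry":0,"rz":0}
    - {"tx":0,"ty":0,"tz":0.075,"rx":0,"ry":0,"rz":0}
    - {"tx":0,"ty":0,"tz":0,"rx":0,"ry":0,"rz":0}

```text
t: 3.03
tool_pos: [486.8, -209.0, 178.7]
orientation: [0.807, 0.59, -0.002, -0.004]
force: [-1.1, 0.6, -0.9]
opening: 85.3
grasp_force: 0.0
```

Request:
move_arm:
  deltas:
    - {"tx":0,"ty":0,"tz":0,"rx":0,"ry":0,"rz":0}
    - {"tx":0,"ty":0,"tz":0,"rx":0,"ry":0,"rz":0}
    - {"tx":0,"ty":0,"tz":0,"rx":0,"ry":0,"rz":0}
    - {"tx":0,"ty":0,"tz":0,"rx":0,"ry":0,"rz":0}
    - {"tx":0,"ty":0,"tz":0,"rx":0,"ry":0,"rz":0}
    - {"tx":0,"ty":0,"tz":0,"rx":0,"ry":0,"rz":0}
    - {"tx":0,"ty":0,"tz":0,"rx":0,"ry":0,"rz":0}
    - {"tx":0,"ty":0,"tz":0,"rx":0,"ry":0,"rz":0}
  claw: 0

```text
t: 3.7
tool_pos: [490.4, -211.0, 184.3]
orientation: [0.807, 0.591, 0.001, 0.001]
force: [-0.5, 0.8, 4.9]
opening: 18.3
grasp_force: 61.7
```

Request:
move_arm:
  deltas:
    - {"tx":0,"ty":0,"tz":-0.04,"rx":0,"ry":0,"rz":0}
    - {"tx":0,"ty":0,"tz":-0.08,"rx":0,"ry":0,"rz":0}
    - {"tx":0,"ty":0,"tz":-0.09,"rx":0,"ry":0,"rz":0}
    - {"tx":0,"ty":0,"tz":-0.09,"rx":0,"ry":0,"rz":0}
    - {"tx":0,"ty":0,"tz":-0.09,"rx":0,"ry":0,"rz":0}
    - {"tx":0,"ty":0,"tz":-0.09,"rx":0,"ry":0,"rz":0}
    - {"tx":0,"ty":0,"tz":-0.09,"rx":0,"ry":0,"rz":0}
    - {"tx":0,"ty":0,"tz":-0.08,"rx":0,"ry":0,"rz":0}

```text
t: 4.37
tool_pos: [488.3, -209.9, 311.9]
orientation: [0.807, 0.591, -0.001, -0.002]
force: [1.9, -0.3, -4.4]
opening: 18.4
grasp_force: 60.5
```

Request:
move_arm:
  deltas:
    - {"tx":0,"ty":0,"tz":0,"rx":0,"ry":0,"rz":0}
    - {"tx":0,"ty":0,"tz":0,"rx":0,"ry":0,"rz":0}
    - {"tx":0,"ty":0,"tz":0,"rx":0,"ry":0,"rz":0}
    - {"tx":0,"ty":0,"tz":0,"rx":0,"ry":0,"rz":0}

```text
t: 4.7
tool_pos: [488.3, -209.9, 310.2]
orientation: [0.807, 0.591, -0.001, -0.002]
force: [-0.3, -0.0, -5.5]
opening: 18.0
grasp_force: 60.4
```

Run:
```python
from h import *
c=calibration("wrist");s=get_state();im=capture("wrist")
np.save("w3.npy",[c,s],allow_pickle=True)
print(s["t"],s["tool_pos"],s["orientation"],s["force"],s["opening"])
sc=capture("scene");cv2.imwrite("pics/s3.png",sc)
a=cv2.resize(im,(480,360));b=cv2.resize(im[30:180,240:400],(320,300),interpolation=cv2.INTER_CUBIC)
x=np.zeros((600,800,3),np.uint8);x[:360,:480]=a;x[:300,480:]=b;x[360:,:320]=cv2.resize(sc[150:330,80:320],(320,240));x[300:,480:]=cv2.resize(im[150:300,240:400],(320,300),interpolation=cv2.INTER_CUBIC)
cv2.imwrite("pics/c3.png",x)
```

```text
4.7 [ 488.27332829 -209.88324776  310.15451078] [ 0.8067408   0.59090036 -0.00095873 -0.00226405] [-0.29967095 -0.03032401 -5.46061697] 18.040503083348018
```

View pics/c3.png

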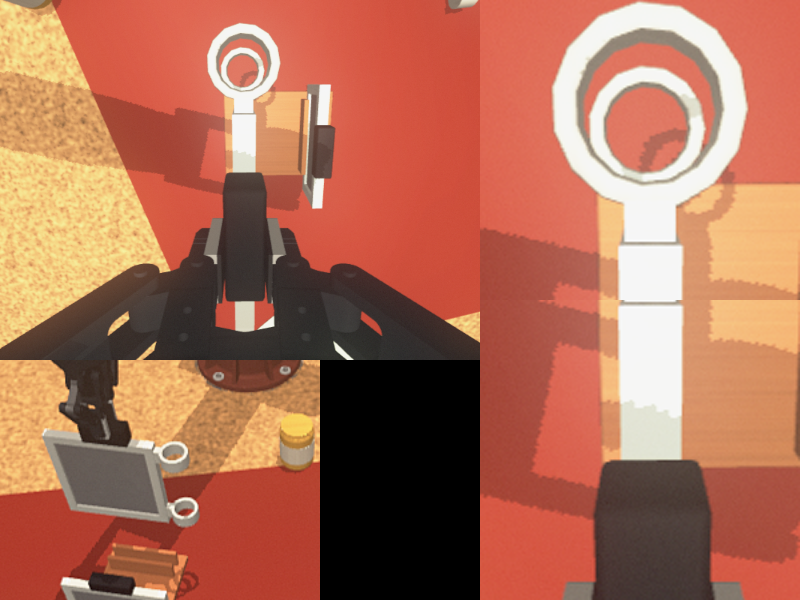

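The door is held and clear of the rack. In the wrist picture the upper ring's top centre is at (324.7,82.5) and the lower ring's at (323.5,93.3).

```bash
cat >> h.py <<'E'
from scipy.spatial.transform import Rotation as Ro
def ray(c,p,z):
    f=240/np.tan(np.radians(c["fovy"]/2));d=c["R"].T@np.array([(p[0]-c["cx"])/f,(p[1]-c["cy"])/f,1]);o=-c["R"].T@c["t"]
    return o+d*(z-o[2])/d[2]
E
python3 - <<'E'
from h import *
c,s=np.load("w3.npy",allow_pickle=True)
T=s["tool_pos"];R=Ro.from_quat(s["orientation"]).as_matrix()
for p,dz in [((324.7,82.5),-25),((323.5,93.3),-140)]:
    X=ray(c,p,T[2]+dz);print(X.round(1),(R.T@(X-T)).round(1))
print(R.round(4).tolist())
# check diameters
f=240/np.tan(np.radians(c["fovy"]/2));print(f,96.5/f,58/f,(c["R"]@T+c["t"]))
E
```

```text
[ 513.7 -131.3  285.2] [82.6  0.6 25.1]
[ 512.1 -130.7  170.2] [ 82.5  -0.5 140.1]
[[0.3017, 0.9534, -0.0042], [0.9534, -0.3017, 0.0025], [0.0011, -0.0048, -1.0]]
417.1628077736651 0.23132455291258086 0.13903444631015224 [ -1.10259959  28.20598781 158.58358936]
```

The ring centre is about 82.6 mm from the TCP along tool x, and the door hangs plumb. I'll turn the door 22° here, then carry it to the pre-hang position about 85 mm in front of the pins.

Request:
move_arm:
  deltas:
    - {"tx":0,"ty":0,"tz":0,"rx":0,"ry":0,"rz":-0.01}
    - {"tx":0,"ty":0,"tz":0,"rx":0,"ry":0,"rz":-0.0157}
    - {"tx":0,"ty":0,"tz":0,"rx":0,"ry":0,"rz":-0.0157}
    - {"tx":0,"ty":0,"tz":0,"rx":0,"ry":0,"rz":-0.01}
    - {"tx":0,"ty":0,"tz":0,"rx":0,"ry":0,"rz":-0.01}
    - {"tx":0.05,"ty":0,"tz":0,"rx":0,"ry":0,"rz":0}
    - {"tx":0.1,"ty":0,"tz":0,"rx":0,"ry":0,"rz":0}
    - {"tx":0.13,"ty":-0.01,"tz":0,"rx":0,"ry":0,"rz":0}

```text
t: 5.47
tool_pos: [483.0, -154.9, 312.1]
orientation: [0.68, 0.733, -0.0, -0.0]
force: [0.5, 0.0, -4.7]
opening: 18.4
grasp_force: 60.5
```

Request:
move_arm:
  deltas:
    - {"tx":0.15,"ty":-0.01,"tz":0,"rx":0,"ry":0,"rz":0}
    - {"tx":0.15,"ty":-0.015,"tz":0,"rx":0,"ry":0,"rz":0}
    - {"tx":0.15,"ty":-0.015,"tz":0,"rx":0,"ry":0,"rz":0}
    - {"tx":0.15,"ty":-0.015,"tz":0,"rx":0,"ry":0,"rz":0}
    - {"tx":0.15,"ty":-0.015,"tz":0,"rx":0,"ry":0,"rz":0}
    - {"tx":0.15,"ty":-0.015,"tz":0,"rx":0,"ry":0,"rz":0}
    - {"tx":0.15,"ty":-0.015,"tz":0,"rx":0,"ry":0,"rz":0}
    - {"tx":0.15,"ty":-0.015,"tz":0,"rx":0,"ry":0,"rz":0}

```text
t: 6.13
tool_pos: [439.9, 84.4, 312.5]
orientation: [0.679, 0.734, -0.0, -0.0]
force: [1.0, -0.5, -4.5]
opening: 18.2
grasp_force: 60.4
```

Request:
move_arm:
  deltas:
    - {"tx":0.15,"ty":-0.015,"tz":0,"rx":0,"ry":0,"rz":0}
    - {"tx":0.15,"ty":-0.016,"tz":0,"rx":0,"ry":0,"rz":0}
    - {"tx":0.14,"ty":0,"tz":0,"rx":0,"ry":0,"rz":0}
    - {"tx":0.1,"ty":0,"tz":0,"rx":0,"ry":0,"rz":0}
    - {"tx":0.05,"ty":0,"tz":0,"rx":0,"ry":0,"rz":0}
    - {"tx":0,"ty":0,"tz":0,"rx":0,"ry":0,"rz":0}
    - {"tx":0,"ty":0,"tz":0,"rx":0,"ry":0,"rz":0}
    - {"tx":0,"ty":0,"tz":0,"rx":0,"ry":0,"rz":0}

```text
t: 6.8
tool_pos: [425.5, 198.7, 312.6]
orientation: [0.679, 0.734, -0.001, 0.0]
force: [0.8, -0.3, -5.8]
opening: 18.3
grasp_force: 60.5
```

Run:
```python
from h import *
c=calibration("wrist");s=get_state();im=capture("wrist")
np.save("w4.npy",[c,s],allow_pickle=True)
print(s["t"],s["tool_pos"],s["orientation"],s["force"],s["opening"])
sc=capture("scene");sd=capture("side")
for n,i in (("w4",im),("s4",sc),("d4",sd)):cv2.imwrite(f"pics/{n}.png",i)
r=lambda i,x,y,w,h:cv2.resize(i[y:y+h,x:x+w],(400,300),interpolation=cv2.INTER_CUBIC)
cv2.imwrite("pics/c4.png",np.vstack([np.hstack([r(im,240,0,400,300),r(im,260,20,200,150)]),np.hstack([r(sc,330,145,160,120),r(sd,170,260,160,120)])]))
R=Ro.from_quat(s["orientation"]).as_matrix();print(R.round(3).tolist())
X=s["tool_pos"]+R@[82.6,0.1,25]
for n in("scene","side"):print(P(calibration(n),X))
```

```text
6.8 [425.5021329  198.67322993 312.58974951] [ 6.78884725e-01  7.34244549e-01 -6.46542801e-04  2.34962363e-04] [ 0.81097648 -0.26472136 -5.75004027] 18.26838546514825
[[-0.078, 0.997, -0.001], [0.997, 0.078, -0.001], [-0.001, -0.001, -1.0]]
[428.9719186 158.6536811]
[291.62056616 328.76940196]
```

View pics/c4.png

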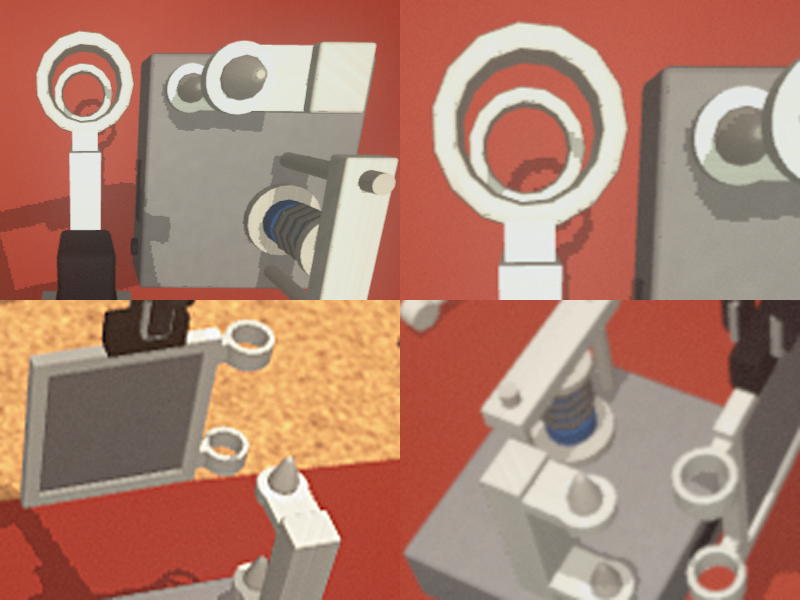

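The wrist picture shows the ring top centre at (324.7,81.5), the pin tip at (500,74) and the arm's round end centred at (480,77). The scene view (429.4,160.2) and side view (292,330) show the ring within 1.5 px of prediction.

Run:
```python
from h import *
c,s=np.load("w4.npy",allow_pickle=True)
T=s["tool_pos"];R=Ro.from_quat(s["orientation"]).as_matrix()
for k,p,z in [("ring",(324.7,81.5),T[2]-25),("ring-2",(324.7,81.5),T[2]-27),("tip",(500,74),240),("end",(480,77),212)]:
    X=ray(c,p,z);print(k,X.round(1),(R.T@(X-T)).round(1))
for k,p,q,z in [("postL",(558,43),(548,111),218),("postR",(616,43),(605,112),218),("armtop",(490,43),(555,43),212),("armbot",(490,113),(547,111),212),("base",(390,55),(378,285),75)]:
    a,b=ray(c,p,z),ray(c,q,z);d=(b-a);print(k,a.round(1),b.round(1),np.degrees(np.arctan2(d[1],d[0])).round(1))
print("scene/side ring",tri([("scene",(429.4,160.2)),("side",(292,330))]))
```

```text
ring [419.2 281.  287.6] [82.6  0.2 24.9]
ring-2 [419.2 281.1 285.6] [82.7  0.2 26.9]
tip [503.2 293.7 240. ] [88.7 85.  72.4]
end [503.3 294.2 212. ] [ 89.3  85.1 100.4]
postL [538.9 313.3 218. ] [541.6 279.3 218. ] -85.4
postR [569.1 315.7 218. ] [572.8 281.2 218. ] -83.9
armtop [505.5 311.5 212. ] [540.2 314.2 212. ] 4.5
armbot [512.4 275.9 212. ] [544.1 279.5 212. ] 6.4
base [470.8 318.3  75. ] [484.8 108.2  75. ] -86.2
scene/side ring (array([419.1, 281.4, 284.3]), array([-0.5, -0.3, -0.4,  0.2]))
```

The pin is at tool (89,85) and the ring at (82.6,0.2), so I need tx +6.4 and ty +85. The rig yaw of about 4.8° matches the door. I'll move in, then look before lowering.

Request:
move_arm:
  deltas:
    - {"tx":0.016,"ty":0.025,"tz":0,"rx":0,"ry":0,"rz":-0.0005}
    - {"tx":0.016,"ty":0.07,"tz":0,"rx":0,"ry":0,"rz":0}
    - {"tx":0,"ty":0.09,"tz":0,"rx":0,"ry":0,"rz":0}
    - {"tx":0,"ty":0.09,"tz":0,"rx":0,"ry":0,"rz":0}
    - {"tx":0,"ty":0.08,"tz":0,"rx":0,"ry":0,"rz":0}
    - {"tx":0,"ty":0.05,"tz":0,"rx":0,"ry":0,"rz":0}
    - {"tx":0,"ty":0.02,"tz":0,"rx":0,"ry":0,"rz":0}
    - {"tx":0,"ty":0,"tz":0,"rx":0,"ry":0,"rz":0}

```text
t: 7.62
tool_pos: [510.5, 212.7, 312.6]
orientation: [0.678, 0.735, -0.0, -0.0]
force: [0.3, -0.2, -5.4]
opening: 18.1
grasp_force: 60.4
```

Request:
move_arm:
  deltas:
    - {"tx":0,"ty":0,"tz":0,"rx":0,"ry":0,"rz":0}
    - {"tx":0,"ty":0,"tz":0,"rx":0,"ry":0,"rz":0}
    - {"tx":0,"ty":0,"tz":0,"rx":0,"ry":0,"rz":0}

```text
t: 7.87
tool_pos: [509.1, 213.0, 312.9]
orientation: [0.677, 0.736, -0.0, -0.0]
force: [0.1, -0.5, -4.4]
opening: 18.4
grasp_force: 60.4
```

Run:
```python
from h import *
c=calibration("wrist");s=get_state();im=capture("wrist")
np.save("w5.npy",[c,s],allow_pickle=True)
T=s["tool_pos"];R=Ro.from_quat(s["orientation"]).as_matrix()
print(s["t"],T,s["force"],s["opening"],(R.T@(np.array([503.2,294,240])-T)).round(1))
print(P(c,T+R@[82.6,.2,26]),P(c,np.array([503.2,294,240])))
sc=capture("scene");sd=capture("side")
r=lambda i,x,y,w,h:cv2.resize(i[y:y+h,x:x+w],(400,300),interpolation=cv2.INTER_CUBIC)
cv2.imwrite("pics/c5.png",np.vstack([np.hstack([r(im,240,0,400,300),r(im,260,20,200,150)]),np.hstack([r(sc,370,145,160,120),r(sd,170,260,160,120)])]))
```

```text
7.8667 [509.07545894 213.00444417 312.91646924] [ 0.09603769 -0.50840193 -4.38931909] 18.42296802839961 [81.2  0.9 72.9]
[324.75014997  81.56602693] [326.40650653  90.54716273]
```

View pics/c5.png

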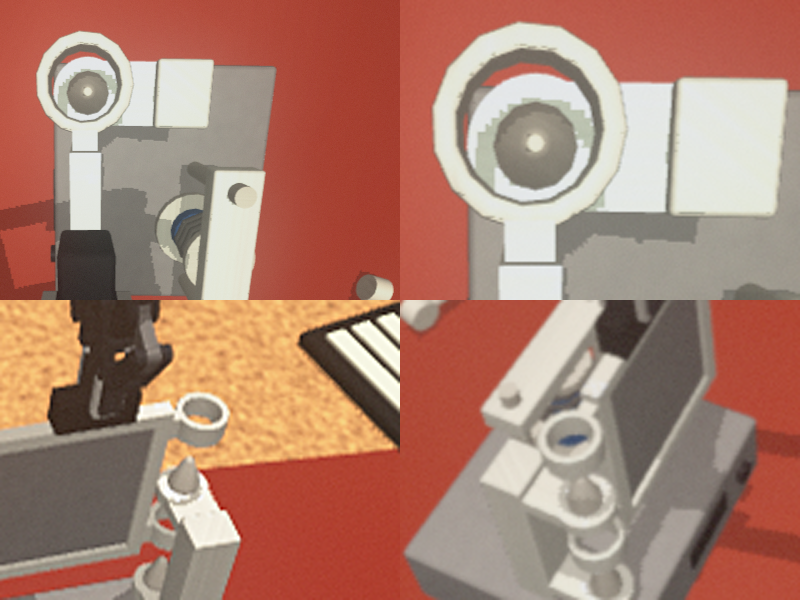

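The rings sit over the pins, with the tip at wrist (328,91.5). The ring is off by only about -2 mm in x and +1.6 mm in y. I'll correct that and lower by 44 mm.

Request:
move_arm:
  deltas:
    - {"tx":-0.01,"ty":0.008,"tz":0,"rx":0,"ry":0,"rz":0}
    - {"tx":0,"ty":0,"tz":0.02,"rx":0,"ry":0,"rz":0}
    - {"tx":0,"ty":0,"tz":0.04,"rx":0,"ry":0,"rz":0}
    - {"tx":0,"ty":0,"tz":0.04,"rx":0,"ry":0,"rz":0}
    - {"tx":0,"ty":0,"tz":0.04,"rx":0,"ry":0,"rz":0}
    - {"tx":0,"ty":0,"tz":0.02,"rx":0,"ry":0,"rz":0}
    - {"tx":0,"ty":0,"tz":0,"rx":0,"ry":0,"rz":0}
    - {"tx":0,"ty":0,"tz":0,"rx":0,"ry":0,"rz":0}

```text
t: 8.68
tool_pos: [511.2, 211.0, 280.0]
orientation: [0.677, 0.736, -0.001, -0.0]
force: [-0.1, 0.1, -4.8]
opening: 17.9
grasp_force: 60.4
```

Request:
move_arm:
  deltas:
    - {"tx":0,"ty":0,"tz":0.015,"rx":0,"ry":0,"rz":0}
    - {"tx":0,"ty":0,"tz":0.015,"rx":0,"ry":0,"rz":0}
    - {"tx":0,"ty":0,"tz":0.015,"rx":0,"ry":0,"rz":0}
    - {"tx":0,"ty":0,"tz":0.015,"rx":0,"ry":0,"rz":0}
    - {"tx":0,"ty":0,"tz":0,"rx":0,"ry":0,"rz":0}
    - {"tx":0,"ty":0,"tz":0,"rx":0,"ry":0,"rz":0}

```text
t: 9.18
tool_pos: [511.3, 211.1, 268.5]
orientation: [0.677, 0.736, -0.0, -0.0]
force: [0.9, 0.2, -5.6]
opening: 18.4
grasp_force: 60.4
```

Request:
move_arm:
  deltas:
    - {"tx":0,"ty":0,"tz":0.012,"rx":0,"ry":0,"rz":0}
    - {"tx":0,"ty":0,"tz":0.012,"rx":0,"ry":0,"rz":0}
    - {"tx":0,"ty":0,"tz":0.01,"rx":0,"ry":0,"rz":0}
    - {"tx":0,"ty":0,"tz":0,"rx":0,"ry":0,"rz":0}
    - {"tx":0,"ty":0,"tz":0,"rx":0,"ry":0,"rz":0}

```text
t: 9.6
tool_pos: [511.4, 211.1, 261.8]
orientation: [0.677, 0.736, -0.0, -0.0]
force: [0.6, 0.2, -4.8]
opening: 18.0
grasp_force: 60.4
```

Request:
move_arm:
  deltas:
    - {"tx":0,"ty":0,"tz":0.01,"rx":0,"ry":0,"rz":0}
    - {"tx":0,"ty":0,"tz":0,"rx":0,"ry":0,"rz":0}
    - {"tx":0,"ty":0,"tz":0,"rx":0,"ry":0,"rz":0}

```text
t: 9.85
tool_pos: [511.5, 211.1, 259.9]
orientation: [0.677, 0.736, -0.0, -0.0]
force: [0.9, 0.3, -5.0]
opening: 18.4
grasp_force: 60.4
```

Request:
move_arm:
  deltas:
    - {"tx":0,"ty":0,"tz":0.008,"rx":0,"ry":0,"rz":0}
    - {"tx":0,"ty":0,"tz":0,"rx":0,"ry":0,"rz":0}
    - {"tx":0,"ty":0,"tz":0,"rx":0,"ry":0,"rz":0}

```text
t: 10.1
tool_pos: [511.5, 211.1, 258.4]
orientation: [0.677, 0.736, -0.0, -0.0]
force: [0.1, 0.2, -4.6]
opening: 18.2
grasp_force: 60.4
```

Request:
move_arm:
  deltas:
    - {"tx":0,"ty":0,"tz":0.006,"rx":0,"ry":0,"rz":0}
    - {"tx":0,"ty":0,"tz":0,"rx":0,"ry":0,"rz":0}
    - {"tx":0,"ty":0,"tz":0,"rx":0,"ry":0,"rz":0}

```text
t: 10.35
tool_pos: [511.6, 211.1, 257.3]
orientation: [0.677, 0.736, 0.0, 0.0]
force: [0.2, -0.1, -5.4]
opening: 18.2
grasp_force: 60.5
```

Request:
move_arm:
  deltas:
    - {"tx":0,"ty":0,"tz":0.006,"rx":0,"ry":0,"rz":0}
    - {"tx":0,"ty":0,"tz":0,"rx":0,"ry":0,"rz":0}
    - {"tx":0,"ty":0,"tz":0,"rx":0,"ry":0,"rz":0}

```text
t: 10.6
tool_pos: [511.8, 210.9, 256.8]
orientation: [0.677, 0.736, 0.0, 0.0]
force: [-0.3, -1.4, -1.4]
opening: 18.3
grasp_force: 60.9
```

Request:
move_arm:
  deltas:
    - {"tx":0,"ty":0,"tz":0.005,"rx":0,"ry":0,"rz":0}
    - {"tx":0,"ty":0,"tz":0,"rx":0,"ry":0,"rz":0}
    - {"tx":0,"ty":0,"tz":0,"rx":0,"ry":0,"rz":0}

```text
t: 10.85
tool_pos: [512.0, 210.7, 256.5]
orientation: [0.677, 0.736, 0.0, 0.001]
force: [-2.2, -4.2, 4.5]
opening: 18.3
grasp_force: 61.6
```

Contact came at TCP z of about 256.8, where home is expected, and the wrist now carries light upward force. The knuckles are home, so I'm releasing and rising.

Request:
move_arm:
  deltas:
    - {"tx":0,"ty":0,"tz":0,"rx":0,"ry":0,"rz":0}
    - {"tx":0,"ty":0,"tz":0,"rx":0,"ry":0,"rz":0}
    - {"tx":0,"ty":0,"tz":0,"rx":0,"ry":0,"rz":0}
    - {"tx":0,"ty":0,"tz":0,"rx":0,"ry":0,"rz":0}
    - {"tx":0,"ty":0,"tz":0,"rx":0,"ry":0,"rz":0}
    - {"tx":0,"ty":0,"tz":0,"rx":0,"ry":0,"rz":0}
  claw: 0.8

```text
t: 11.35
tool_pos: [511.6, 211.3, 254.9]
orientation: [0.677, 0.736, 0.0, -0.0]
force: [-0.3, -0.2, -0.1]
opening: 67.9
grasp_force: 0.0
```

Request:
move_arm:
  deltas:
    - {"tx":0,"ty":0,"tz":-0.05,"rx":0,"ry":0,"rz":0}
    - {"tx":0,"ty":0,"tz":-0.1,"rx":0,"ry":0,"rz":0}
    - {"tx":0,"ty":0,"tz":-0.1,"rx":0,"ry":0,"rz":0}
    - {"tx":0,"ty":0,"tz":-0.1,"rx":0,"ry":0,"rz":0}
    - {"tx":0,"ty":0,"tz":-0.1,"rx":0,"ry":0,"rz":0}
    - {"tx":0,"ty":0,"tz":-0.05,"rx":0,"ry":0,"rz":0}
    - {"tx":0,"ty":0,"tz":0,"rx":0,"ry":0,"rz":0}
    - {"tx":0,"ty":0,"tz":0,"rx":0,"ry":0,"rz":0}

```text
t: 12.02
tool_pos: [511.8, 211.2, 355.6]
orientation: [0.677, 0.736, 0.001, 0.0]
force: [-0.0, 0.5, -0.7]
opening: 68.1
grasp_force: 0.0
```

Run:
```python
from h import *
s=get_state();print(s["t"],s["tool_pos"],s["force"],s["opening"])
im=capture("wrist");sc=capture("scene");sd=capture("side")
r=lambda i,x,y,w,h:cv2.resize(i[y:y+h,x:x+w],(400,300),interpolation=cv2.INTER_CUBIC)
cv2.imwrite("pics/c6.png",np.vstack([np.hstack([r(im,0,0,640,480),r(sc,120,145,400,300)]),np.hstack([r(sc,340,170,160,120),r(sd,170,280,160,120)])]))
```

```text
12.0167 [511.79506022 211.21664694 355.64866795] [-0.04564235  0.46145013 -0.71759644] 68.14461511990504
```

View pics/c6.png

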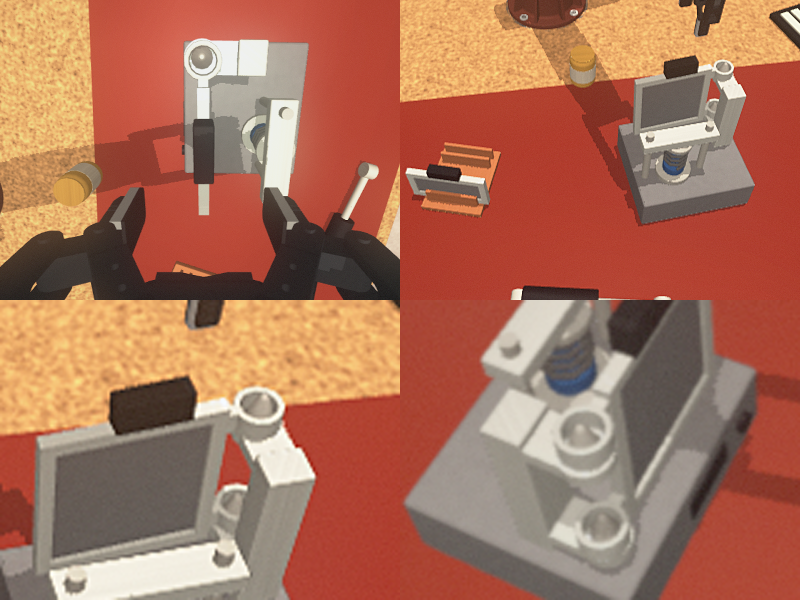

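The door hangs closed with both rings home on their pins, as the scene crop around (258,410) and the side crop around (583,440) and (602,535) show. The gripper is clear and the blank panel hasn't moved. Handing in.

```bash
python3 -c "
from station import *
print(job_done())"
```

```text
the job is handed in; nothing more can be done
None
```

The guard door is hung closed with both knuckles fully home on their pins, the gripper has let go and is clear, the low plain panel was left untouched, and the job was handed in at about 12 s.

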